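Lock the watchmaker's case-back press

TASK

With the fingertips only, push the watch tray along its guideway by its orange post until it is fully home against the black stop under the press. Then push the red-knobbed lever from the left over to the right, past its dead point, until it snaps into lock, and leave it there. Do not lift the tray, and leave the screwdriver stand, the blue ball and the cushion where they stand.

Things in the scene. Friction and masses are not known exactly. Their poses are not given: they have to be found in the camera images.
- press: Fixed press: grey base plate 235 x 130 x 12 mm, x = -167 to +67 mm in its frame; over it two dark posts (y = +-54 mm) carry a blue crossbeam 38 x 126 mm, top at 102 mm; on it a grey fork, 136 mm high, holds the lever. Origin on the bench below the ram, z up; x points the way the tray is pushed (roughly away from the robot), y to its left. The lever swings in plane x = 0.
- stop_face (a point): Middle of the face of the black stop at the far end of the guideway, at x = +26 mm in the press frame, 18 mm above the bench, under the beam's far side. The guideway is the channel, 64 mm wide, between two aluminium rails 10 mm tall on the base plate (x = -165 to +25 mm).
- tray_post (a point): Centre of the orange push post: upright pin, 14 mm diameter, 30 mm tall, 41 mm above the bench here. It stands 10 mm from the near end, on the centre line, of a loose aluminium tray 100 x 60 x 14 mm, 0.2 to 0.4 kg, which carries a gold watch and slides in the guideway. Starts 45 to 75 mm short of home; home against the stop the post is at x = -64 mm in the press frame. Sliding takes 1 to 6 N.
- lever (a joint): Over-centre lever angle, rad: 0 = open, leaning 50 deg to the left (press +y), sprung on its open stop; grows as pushed over to the right (press -y): upright 0.87, dead point about 1.0, locked on its end stop at 1.50. Let go before the dead point it springs back; past it, it snaps to lock. Square to it the knob needs 4 N at first (pushed level 6 to 12), none at the dead point.
- lever_knob (a point): Centre of the red ball knob, 22 mm in diameter, at the end of the lever's steel rod (10 mm thick), 90 mm from the hinge axis. Lever open: 69 mm left of the hinge and 180 mm above the bench; upright: 212 mm; locked: 53 mm right of the hinge, 195 mm high.
- lever_hinge (a point): Point on the lever's hinge axis, in its middle, 122 mm above the bench and directly above the press origin. The axis lies along the x axis of the press.
- driver_stand: Bystander, loose: round black and white stand, 76 mm in diameter, with seven thin coloured-top screwdrivers standing in it, spread to 84 mm, 130 mm tall overall. Origin at the centre of its underside.
- case_ball: Bystander, loose: blue ball, 62 mm in diameter, fixed on a black round foot, 75 mm tall overall. Origin at the centre of its underside.
- cushion: Bystander, loose: flat round steel casing cushion with a dark rubber top, 74 mm in diameter, 19 mm tall. Origin at the centre of its underside.
Not all that is in view belongs to the job. Of the things like the part that bears tray_post, leave any that is green, purple or turquoise; of the rest the smaller one is meant.

How it is judged:
By the outcome, as a careful person would: the job done as asked, in the order asked, and still so for the second after the job is handed in, with the robot touching nothing.
It also fails if it takes over 58 s, if anything falls off the work surface, if the arm or the gripper's body presses on something with over 40 N, if the wrist force passes 120 N, or if a joint passes its speed limit or range.

ROBOT

A 6-joint arm with a two-finger parallel gripper is mounted at the origin on the work surface. World frame = base frame: x ahead of the robot, y to its left, z up, the work surface at z = 0. Lengths are in mm, angles in rad, forces in N, time in s.
With the tool pointing down it reaches from about 350 to 800 mm from the base axis. Payload 7.3 kg.
Tool frame: the origin (TCP) lies at the very end of the fingers, on their centre line; the grasp point (between the pads) lies 19 mm behind it; z points along the fingers, y is the line along which they close (so a half turn about z gives the same grasp; the last joint's range is limited). The gripper opens to 85 mm and grips with 20 to 120 N. Pads are 22 mm wide; open, the fingers measure 114 mm over their backs; the gripper's body (76 mm by 85 mm) begins 54 mm behind the grasp point. The pads swing forward as they close: fully open they stand 13 mm farther back than shut.
Start: joints at [-1.318, 0.342, 1.524, -0, 1.275, -0.146], TCP at [203.888, -483.812, 231.322] pointing down, gripper open.
Joint ranges: [-2.53, 2.53], [-0.77, 2.02], [0.04, 2.7], [-1, 4.14], [0.28, 2.66], [-3.11, 3.11]. Speed limits (rad/s): [2.57, 2.57, 3.14, 3.14, 3.14, 3.14].

INTERFACE

Orientations are given as a unit quaternion [x, y, z, w].
In Python, from cell import env gives the robot as it stands.
- The arm moves only by the tool apply_moves, never from a script. Its argument "series" is a list that holds one entry, the list of rows, each a list of 7 numbers: the shift along the tool's x, y, z in m, then the turn, a rotation vector about the tool's x, y, z in rad, then the gripper's target within -1 to 1 (shut at 1, half-way at 0, fully open at -1). A call has 1 to 12 rows; each row is the pose to reach, as a shift and turn from the pose commanded when the call began, along the tool's axes at that moment; what a row does not reach only later rows make up. A row lasts 1/12 s, in which the tool goes at most 41.7 mm and 7.16 degrees, less where a joint would pass 70% of its speed; a pose out of reach is approached as far as the arm can. A call with a gripper value outside its range is refused whole. The fingers move at their own pace and stop on an object; "grip_force" is the grip in N (left out, the last holds). Time passes only in rows, so rows that repeat a pose let the fingers close. It gives the time, the measured TCP pose, the force, the opening and the grip force at its end, in the units of the state.
- env.get_obs(): the state, without advancing time (a new reading comes with each control period).
- env.get_image(name): name is "side" or "top"; returns the picture (420x560x3 uint8, red, green, blue); there is no depth.
- env.camera_params(name): a dict with "fovy" (degrees; the focal length in pixels is half the picture's height over the tangent of half this angle, whatever the lens; pixels are square), "cx", "cy" (the principal point, pixels), "pose" (4x4, takes a point from camera to world coordinates). Camera axes: x right, y up, looking along -z (the intrinsics and any distortion apply to the point x, -y, -z); pixel columns grow to the right and rows downward; lengths in mm; the calibration is good to about 2 mm. A picture is of the moment at which its call begins. camera_params takes no time and is no camera call.
- env.sign_off(): hands the job in; it is judged then, once.
The state is a dict: "t": time; "qpos": joint angles; "qvel": joint speeds; "effort": joint torques, N m; "position": TCP position; "tcp_rot": TCP orientation; "force": force on the tool from outside, world axes, zero at the start; "torque": the same for the moment, N m; "gripper_width": finger opening in mm; "finger_force": force on a finger pad.
Only numpy, scipy, OpenCV 4.12 (cv2) and the standard library are available. Lean on these libraries where they do the work, as an engineer would, in place of code of your own. Each camera call takes 0.05 s, during which the arm holds its last target. There are 200 camera calls.

## Working session

There is one attempt and no reset: what is moved stays moved. The work goes in short steps, Python scripts to look and compute and a tool call to move; the robot and the scene stay as the last step left them, time stands still between calls to the robot, and variables do not carry over. Pictures are saved under pics/ and viewed, at most 10 in all, crops included, and the job is handed in when it is done.

Besides the shell and the picture viewer there is one more tool, called after "Call:" by a JSON object that holds its "name" and its "arguments". apply_moves: Moves the arm, as the interface text tells. Its arguments: {"type":"object","properties":{"series":{"type":"array","items":{"type":"array","items":{"type":"array","items":{"type":"number"}}}},"grip_force":{"type":"number"}},"required":["series"]}

```bash
mkdir -p pics; ls; python3 - <<'E'
from cell import env
import cv2
for n in("side","top"):
    cv2.imwrite(f"pics/{n}0.png",env.get_image(n)[:,:,::-1]); print(n,env.camera_params(n))
o=env.get_obs(); print(o)
E
```

```text
pics
side {'fovy': 48.015522368727105, 'cx': 271.93811832749213, 'cy': 221.42972851982017, 'pose': array([[ 9.85087929e-01,  1.08628572e-01, -1.33422660e-01,
         4.89397625e+02],
       [-1.71561256e-01,  5.61675074e-01, -8.09374973e-01,
        -6.94753976e+02],
       [-1.29810651e-02,  8.20195674e-01,  5.71935790e-01,
         6.53816434e+02],
       [ 0.00000000e+00,  0.00000000e+00,  0.00000000e+00,
         1.00000000e+00]])}
top {'fovy': 45.643282097421846, 'cx': 282.41207957654615, 'cy': 211.25366955097712, 'pose': array([[ 2.10368081e-02,  9.85451065e-01, -1.68652455e-01,
         4.45031646e+02],
       [-9.99736416e-01,  2.22859234e-02,  5.51681195e-03,
         3.47404363e+01],
       [ 9.19512392e-03,  1.68491945e-01,  9.85660141e-01,
         1.06470955e+03],
       [ 0.00000000e+00,  0.00000000e+00,  0.00000000e+00,
         1.00000000e+00]])}
{'t': 0.1, 'qpos': array([-1.31800801e+00,  3.42653453e-01,  1.52490169e+00,  8.22135295e-07,
        1.27538254e+00, -1.45989317e-01]), 'qvel': array([-0.0002993 , -0.00188199, -0.00230542,  0.00137584,  0.00129883,
        0.00040012]), 'effort': array([ 3.40591760e-03, -4.34445584e+01, -2.46490163e+01, -1.29446735e-04,
        4.68958184e-03,  2.01708986e-06]), 'position': array([ 203.7927078 , -483.46042268,  230.70214824]), 'tcp_rot': array([ 9.80187621e-01,  1.98070129e-01, -3.55022352e-05, -6.71576557e-04]), 'force': array([0.86431076, 0.29121476, 0.50495234]), 'torque': array([-0.02874942,  0.01477881, -0.04447607]), 'finger_force': 0.0, 'gripper_width': 85.52249827202454}
```

View pics/side0.png

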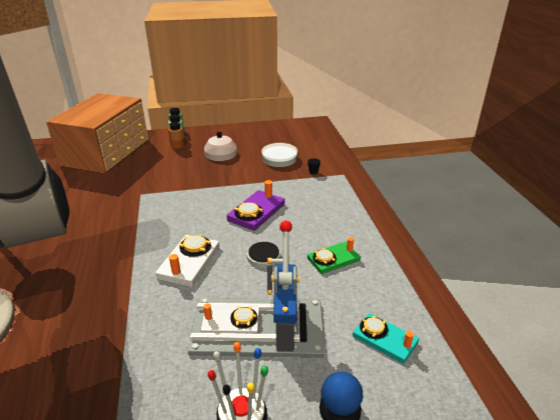

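View pics/top0.png

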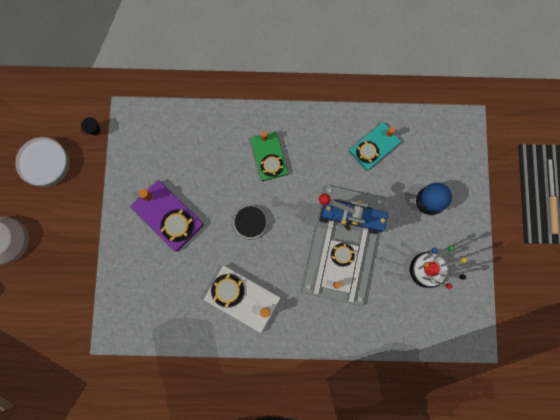

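The press is centred near (345,245) in the top view. Its white tray has its orange post at (338,285), and the red knob is at (324,200). The side view shows the same post at (208,312) and knob at (286,226). The other white tray at (242,297) is larger, so it isn't the one meant.

```bash
cat > h.py <<'E'
import numpy as np, cv2
from cell import env
def ray(n,u,v):
    p=env.camera_params(n); f=210/np.tan(np.radians(p["fovy"]/2)); T=p["pose"]
    d=T[:3,:3]@np.array([(u-p["cx"])/f,-(v-p["cy"])/f,-1]); return T[:3,3],d/np.linalg.norm(d)
def plane(n,u,v,z):
    o,d=ray(n,u,v); return o+d*(z-o[2])/d[2]
def tri(a,b):
    (o1,d1),(o2,d2)=ray("side",*a),ray("top",*b)
    s=np.linalg.lstsq(np.c_[d1,-d2],o2-o1,rcond=None)[0]
    p,q=o1+s[0]*d1,o2+s[1]*d2; return (p+q)/2,np.linalg.norm(p-q)
def blobs(img,lo,hi,box,amin=8):
    x0,y0,x1,y1=box; h=cv2.cvtColor(img,cv2.COLOR_RGB2HSV)[y0:y1,x0:x1]
    m=cv2.inRange(h,lo,hi); n,l,s,c=cv2.connectedComponentsWithStats(m)
    return [(c[i]+[x0,y0],s[i]+np.array([x0,y0,0,0,0])) for i in range(1,n) if s[i,4]>=amin]
RED=((0,170,90),(5,255,255)); ORG=((6,170,120),(14,255,255))
E
python3 - <<'E'
from h import *
S=cv2.imread("pics/side0.png")[:,:,::-1];T=cv2.imread("pics/top0.png")[:,:,::-1]
for c in(RED,ORG):
    print("side",blobs(S,*c,(190,215,330,335)));print("top",blobs(T,*c,(305,180,400,300)))
cv2.imwrite("pics/c1.png",cv2.resize(T[170:310,295:400][:,:,::-1],None,fx=4,fy=4,interpolation=cv2.INTER_CUBIC))
cv2.imwrite("pics/c2.png",cv2.resize(S[215:360,180:340][:,:,::-1],None,fx=4,fy=4,interpolation=cv2.INTER_CUBIC))
E
```

```text
side [(array([285.44329897, 225.70103093]), array([280, 221,  12,  10,  97]))]
top [(array([323.93103448, 198.67816092]), array([319, 194,  11,  11,  87]))]
side [(array([207.49315068, 312.5890411 ]), array([204, 306,   7,  14,  73]))]
top []
```

View pics/c1.png

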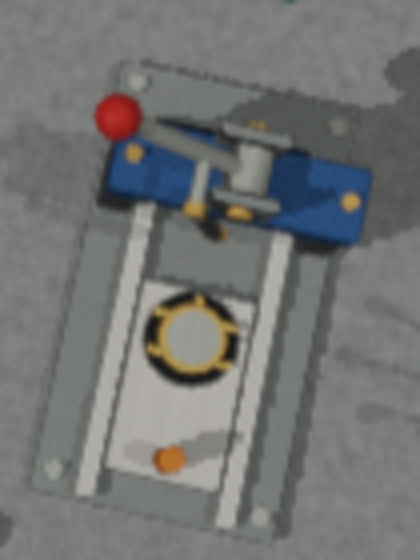

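View pics/c2.png

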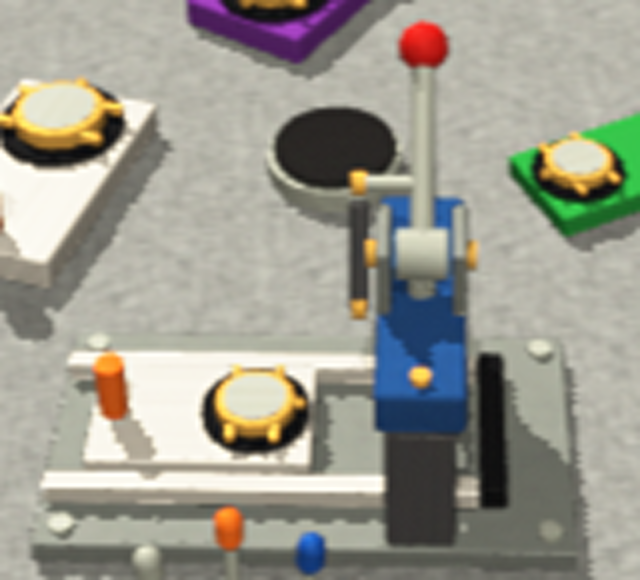

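The 4x crops show the post top at (337.5,284.8) and the rails running from (331,221) to (317,294) and from (365.5,229) to (352,302). The hinge hub is at (357,212) in the top view and (285,278) in the side view. The black stop is just beyond the beam.

```bash
python3 - <<'E'
from h import *
np.set_printoptions(precision=1,suppress=True)
c1=lambda x,y:(295+x/4,170+y/4); c2=lambda x,y:(180+x/4,215+y/4)
knob,e=tri((285.5,225.7),(323.9,198.7));print("knob",knob,e)
o,d=ray("side",*c2(110,358)); print("posttop tri",tri(c2(110,360),c1(170,458)))
print("post plane41 top",plane("top",*c1(170,460),41), "side mid z~41",plane("side",207.5,312.6,41))
L=[plane("top",*c1(*p),22) for p in((145,205),(87,495),(282,235),(228,527))]
print("rails top",L)
for a,b in((0,1),(2,3)): v=L[a]-L[b]; print("yaw deg",np.degrees(np.arctan2(v[1],v[0])))
print("side rails",[plane("side",*c2(*p),22) for p in((70,358),(375,363),(42,483),(385,488))])
print("hinge",tri(c2(422,253),c1(250,168)),plane("top",*c1(249,169),122),plane("side",*c2(420,252),122))
print("screws top",[plane("top",*c1(*p),14) for p in((137,80),(338,125),(54,468),(261,518))])
print("screws side",[plane("side",*c2(*p),14) for p in((540,348),(550,530),(98,342),(60,523))])
print("beam bolts",tri(c2(420,377),c1(351,202)),plane("top",*c1(134,153),102),plane("top",*c1(351,202),102))
for n,u,v in(("stand",430,270),("ball",434,197)): print(n,plane("top",u,v,40))
E
```

```text
knob [620.4 -44.5 182.2] 0.49138563050741174
posttop tri (array([471.8, -84.1,  57.9]), np.float64(1.0565661331448357))
post plane41 top [470.7 -86.1  41. ] side mid z~41 [470.7 -85.8  41. ]
rails top [array([604.3, -74.8,  22. ]), array([452.4, -45.5,  22. ]), array([ 590. , -147.2,   22. ]), array([ 437.7, -118.3,   22. ])]
yaw deg -10.898070729168838
yaw deg -10.748355856489997
side rails [array([452.9, -42.5,  22. ]), array([592.9, -72.1,  22. ]), array([ 437.6, -117. ,   22. ]), array([ 584. , -147.1,   22. ])]
hinge (array([ 607.1, -114.1,  124.9]), np.float64(1.0633923961817855)) [ 607.6 -114.1  122. ] [ 606.5 -110.2  122. ]
screws top [array([673.5, -71. ,  14. ]), array([ 651.3, -179.1,   14. ]), array([466. , -28.8,  14. ]), array([ 442.6, -136.6,   14. ])]
screws side [array([673.1, -68.9,  14. ]), array([ 650.5, -175.9,   14. ]), array([466.2, -25.9,  14. ]), array([ 443.8, -133.7,   14. ])]
beam bolts (array([ 595.3, -166.2,  106.3]), np.float64(0.2856591959797076)) [617.8 -60.9 102. ] [ 595.9 -167.1  102. ]
stand [ 505.2 -275.7   40. ]
ball [ 657.9 -288.5   40. ]
```

Call:
{"name": "apply_moves", "arguments": {"series": [[[0.03,-0.024,0,0,0,0.05,1],[0.06,-0.048,0,0,0,0.1,1],[0.09,-0.072,0,0,0,0.15,1],[0.12,-0.096,0,0,0,0.2,1],[0.152,-0.12,0,0,0,0.25,1],[0.183,-0.144,0,0,0,0.3,1],[0.213,-0.168,0,0,0,0.35,1],[0.243,-0.192,0,0,0,0.4,1],[0.274,-0.216,0,0,0,0.45,1],[0.305,-0.24,0,0,0,0.5,1],[0.335,-0.264,0,0,0,0.55,1],[0.365,-0.288,0,0,0,0.596,1]]]}}

```text
t: 1.1
position: [428.8, -74.7, 231.2]
tcp_rot: [0.995, -0.1, -0.0, 0.0]
force: [1.4, -0.7, 0.3]
gripper_width: -0.3
finger_force: 0.0
```

Call:
{"name": "apply_moves", "arguments": {"series": [[[0,0,0,0,0,0,1],[0,0,0,0,0,0,1],[0,0,0,0,0,0,1],[0,0,0,0,0,0,1]]]}}

```text
t: 1.43
position: [427.9, -77.5, 231.1]
tcp_rot: [0.995, -0.099, -0.0, 0.0]
force: [1.1, 0.2, -0.1]
gripper_width: 0.6
finger_force: 0.0
```

Call:
{"name": "apply_moves", "arguments": {"series": [[[0,0,0.03,0,0,0,1],[0,0,0.06,0,0,0,1],[0,0,0.09,0,0,0,1],[0,0,0.12,0,0,0,1],[0,0,0.145,0,0,0,1],[0,0,0.165,0,0,0,1],[0,0,0.18,0,0,0,1],[0,0,0.19,0,0,0,1],[0,0,0.195,0,0,0,1],[0,0,0.195,0,0,0,1],[0,0,0.195,0,0,0,1]]]}}

```text
t: 2.35
position: [428.4, -77.5, 36.6]
tcp_rot: [0.995, -0.099, 0.0, 0.0]
force: [-0.3, -0.1, 0.8]
gripper_width: -0.0
finger_force: 0.0
```

```bash
python3 - <<'E'
from h import *
S=env.get_image("side");T=env.get_image("top")
cv2.imwrite("pics/d.png",np.hstack([cv2.resize(T[170:330,290:400],(412,600)),cv2.resize(S[215:375,170:270],(375,600))])[:,:,::-1])
print(env.get_obs()["position"],env.get_obs()["force"])
E
```

```text
[428.85122862 -77.29424594  37.02335624] [ 0.13467467  0.05354316 -0.59243429]
```

View pics/d.png

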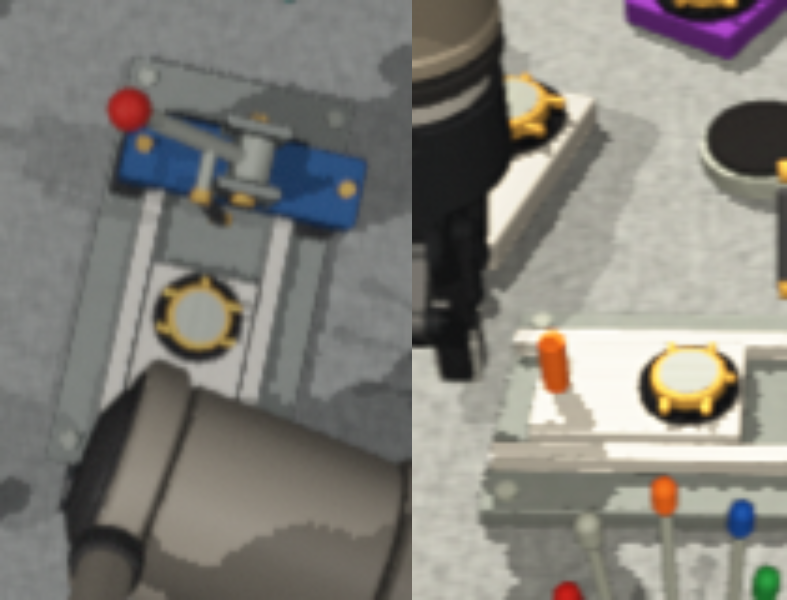

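The closed fingertips are behind the post and on its line, near (465,370) and (553,362) in the picture, with about 25 mm of gap. Next I push along tool x.

Call:
{"name": "apply_moves", "arguments": {"series": [[[0.006,0,0,0,0,0,1],[0.012,0,0,0,0,0,1],[0.017,0,0,0,0,0,1],[0.021,0,0,0,0,0,1],[0.025,0,0,0,0,0,1],[0.029,0,0,0,0,0,1],[0.033,0,0,0,0,0,1],[0.038,0,0,0,0,0,1],[0.043,0,0,0,0,0,1],[0.048,0,0,0,0,0,1],[0.053,0,0,0,0,0,1],[0.058,0,0,0,0,0,1]]]}}

```text
t: 3.45
position: [485.8, -88.2, 36.2]
tcp_rot: [0.995, -0.098, -0.0, 0.0]
force: [-1.4, 0.1, 0.1]
gripper_width: 0.4
finger_force: 0.4
```

Call:
{"name": "apply_moves", "arguments": {"series": [[[0.004,0,0,0,0,0,1],[0.008,0,0,0,0,0,1],[0.012,0,0,0,0,0,1],[0.016,0,0,0,0,0,1],[0.02,0,0,0,0,0,1],[0.023,0,0,0,0,0,1],[0.026,0,0,0,0,0,1],[0.029,0,0,0,0,0,1],[0.031,0,0,0,0,0,1],[0.033,0,0,0,0,0,1],[0.033,0,0,0,0,0,1]]]}}

```text
t: 4.37
position: [518.1, -94.6, 36.3]
tcp_rot: [0.995, -0.098, 0.0, 0.0]
force: [0.4, -0.4, -0.2]
gripper_width: 0.7
finger_force: 0.0
```

```bash
python3 - <<'E'
from h import *
S=env.get_image("side")
for c,s in blobs(S,*ORG,(190,280,290,335)): p=plane("side",*c,41); d=p[:2]-[607,-112.8]; print(s,p,"press",d@[.981,-.196],d@[.196,.981])
cv2.imwrite("pics/e.png",cv2.resize(S[240:360,180:330],(750,600))[:,:,::-1])
E
```

```text
[241 304   7  16  96] [535.39337592 -95.25872544  41.        ] press -73.68418803435262 3.1730920218513687
```

View pics/e.png

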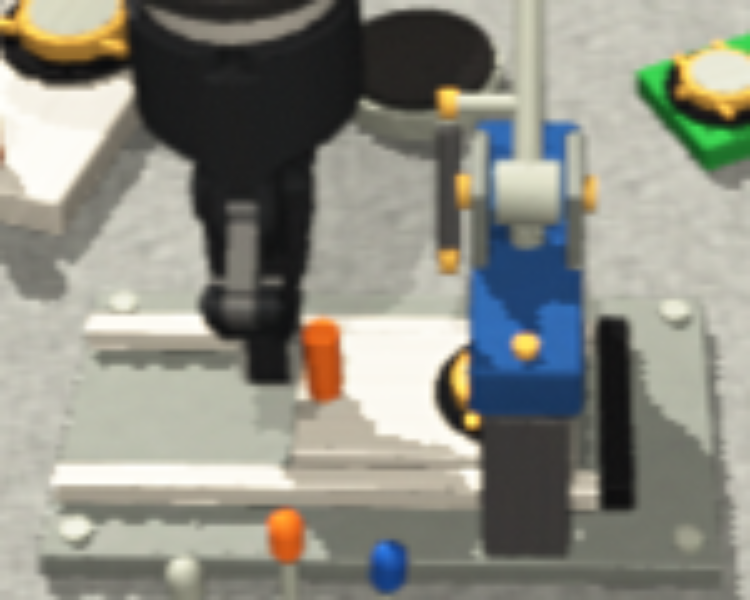

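The post, at (323,360) in the crop, is about 10 mm short of home, with the fingers against it and the tray flat in the guideway. I'll push on slowly and watch the force.

Call:
{"name": "apply_moves", "arguments": {"series": [[[0.002,0,0,0,0,0,1],[0.004,0,0,0,0,0,1],[0.006,0,0,0,0,0,1],[0.007,0,0,0,0,0,1],[0.008,0,0,0,0,0,1],[0.009,0,0,0,0,0,1],[0.01,0,0,0,0,0,1]]]}}

```text
t: 5.0
position: [526.6, -96.3, 36.2]
tcp_rot: [0.995, -0.098, -0.001, -0.0]
force: [-6.9, 0.8, 4.8]
gripper_width: -0.2
finger_force: 3.7
```

Call:
{"name": "apply_moves", "arguments": {"series": [[[0.0005,0,0,0,0,0,1],[0.001,0,0,0,0,0,1],[0.0015,0,0,0,0,0,1],[0.002,0,0,0,0,0,1]]]}}

```text
t: 5.33
position: [526.7, -96.2, 36.1]
tcp_rot: [0.995, -0.098, -0.003, -0.0]
force: [-12.6, 1.2, 9.3]
gripper_width: -0.1
finger_force: 6.3
```

Position stalls at press x = -82 mm, exactly where home was predicted, and the force climbs past the sliding range. One small extra press, then back off, lift and check.

Call:
{"name": "apply_moves", "arguments": {"series": [[[0.001,0,0,0,0,0,1],[0.001,0,0,0,0,0,1]]]}}

```text
t: 5.5
position: [526.7, -96.1, 35.8]
tcp_rot: [0.995, -0.098, -0.004, -0.001]
force: [-13.6, 1.0, 9.6]
gripper_width: -0.2
finger_force: 6.8
```

Call:
{"name": "apply_moves", "arguments": {"series": [[[-0.001,0,0,0,0,0,1],[-0.003,0,0,0,0,0,1],[-0.007,0,0,0,0,0,1],[-0.015,0,0,0,0,0,1],[-0.03,0,0,0,0,0,1],[-0.04,0,0,0,0,0,1],[-0.04,0,-0.03,0,0,0,1],[-0.04,0,-0.065,0,0,0,1],[-0.04,0,-0.1,0,0,0,1],[-0.04,0,-0.135,0,0,0,1],[-0.04,0,-0.17,0,0,0,1],[-0.04,0,-0.2,0,0,0,1]]]}}

```text
t: 6.5
position: [491.2, -89.2, 239.0]
tcp_rot: [0.995, -0.098, 0.001, 0.0]
force: [1.1, 0.3, -0.4]
gripper_width: 0.1
finger_force: 0.0
```

```bash
python3 - <<'E'
from h import *
S=env.get_image("side")
for c,s in blobs(S,*ORG,(190,280,290,335)): p=plane("side",*c,41); d=p[:2]-[607,-112.8]; print(s,p,"press",d@[.981,-.196],d@[.196,.981])
print(blobs(S,*RED,(190,200,330,335)),env.get_obs()["position"])
E
```

```text
[246 307   7  13  73] [ 543.54250762 -100.88840119   41.        ] press -64.58647339538102 -0.7523900704244626
[(array([285.44329897, 225.70103093]), array([280, 221,  12,  10,  97]))] [493.74625062 -90.0470501  244.5564543 ]
```

The tray is home: the post measures x = -64.6 mm, and it stayed there on release. Now to the left side of the lever.

Call:
{"name": "apply_moves", "arguments": {"series": [[[0.015,-0.017,0,0,0,0,1],[0.035,-0.04,0,0,0,0,1],[0.055,-0.062,0,0,0,0,1],[0.075,-0.085,0,0,0,0,1],[0.095,-0.107,0,0,0,0,1],[0.11,-0.124,0,0,0,0,1],[0.116,-0.13,0,0,0,0,1],[0.116,-0.13,0,0,0,0,1],[0.116,-0.13,0,0,0,0,1],[0.116,-0.13,0,0,0,0,1]]]}}

```text
t: 7.38
position: [629.5, 14.6, 236.3]
tcp_rot: [0.995, -0.099, -0.0, 0.0]
force: [-0.7, 0.2, 0.2]
gripper_width: 0.1
finger_force: 0.0
```

Call:
{"name": "apply_moves", "arguments": {"series": [[[0.001,0,0.015,0,0,0,1],[0.002,0,0.03,0,0,0,1],[0.003,0,0.045,0,0,0,1],[0.003,0,0.057,0,0,0,1],[0.003,0,0.062,0,0,0,1],[0.003,0.008,0.062,0,0,0,1],[0.003,0.016,0.062,0,0,0,1],[0.003,0.022,0.062,0,0,0,1],[0.003,0.026,0.062,0,0,0,1],[0.003,0.026,0.062,0,0,0,1]]]}}

```text
t: 8.22
position: [628.4, -12.0, 175.2]
tcp_rot: [0.995, -0.099, 0.001, 0.0]
force: [-0.5, -0.7, -0.5]
gripper_width: 0.4
finger_force: 0.0
```

```bash
python3 - <<'E'
from h import *
S=env.get_image("side");T=env.get_image("top")
cv2.imwrite("pics/f.png",np.hstack([cv2.resize(T[150:270,280:380],(400,480)),cv2.resize(S[180:300,230:330],(400,480))])[:,:,::-1])
print(env.get_obs()["position"],env.get_obs()["force"])
E
```

```text
[628.3902631  -10.88810407 174.8454618 ] [-0.89095122  0.30278091  0.33236454]
```

View pics/f.png

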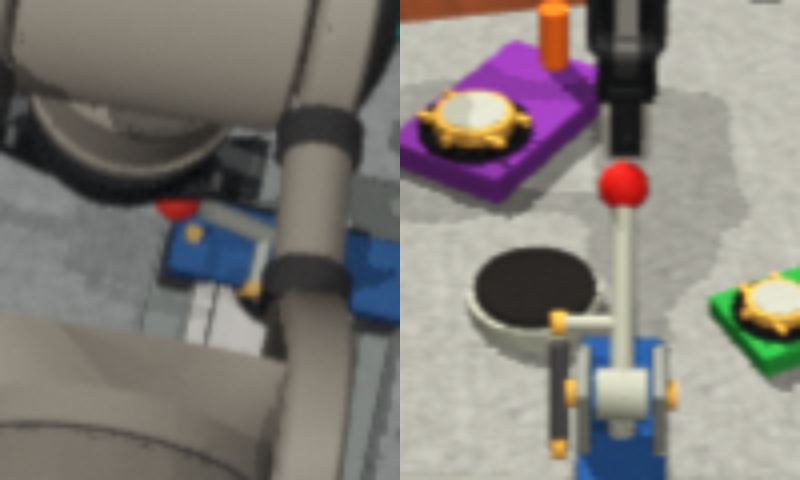

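The fingertips are directly left of the knob: the tip is at (628,150) in the crop and the knob at (624,185), aligned in x. I'll push right along the knob's arc.

Call:
{"name": "apply_moves", "arguments": {"series": [[[0,0.004,0.004,0,0,0,1],[0,0.008,0.006,0,0,0,1],[0,0.012,0.004,0,0,0,1],[0,0.016,0.0,0,0,0,1],[0,0.021,-0.004,0,0,0,1],[0,0.026,-0.008,0,0,0,1],[0,0.031,-0.011,0,0,0,1],[0,0.036,-0.014,0,0,0,1],[0,0.041,-0.016,0,0,0,1],[0,0.046,-0.018,0,0,0,1]]]}}

```text
t: 9.15
position: [620.1, -53.5, 194.6]
tcp_rot: [0.995, -0.098, 0.002, -0.002]
force: [0.5, 8.4, 8.9]
gripper_width: -0.1
finger_force: 4.4
```

```bash
python3 - <<'E'
from h import *
S=env.get_image("side");print(blobs(S,*RED,(240,180,340,300)),env.get_obs()["force"])
d=env.get_obs()["position"]-[607,-112.8,0];print(d[:2]@[.981,-.196],d[:2]@[.196,.981],d[2])
for y,z in((69,180),(45,200),(30,207)): pass
c=blobs(S,*RED,(240,180,340,300))[0][0]; o,r=ray("side",*c); ex=np.array([.981,-.196,0]); t=-((o-[607,-112.8,0])@ex)/(r@ex)
E
```

```text
[(array([285.35833333, 225.40833333]), array([280, 219,  12,  13, 120]))] [0.74554458 4.3380723  5.73698668]
1.5883912294166485 59.313077529780344 194.8356592252302
```

Contact force is about 8 N and the knob blob grew (97 to 120 px) as it came toward the side camera, so the lever is moving with the fingers. I'll carry on past the dead point.

Call:
{"name": "apply_moves", "arguments": {"series": [[[0,0.005,-0.002,0,0,0,1],[0,0.01,-0.004,0,0,0,1],[0,0.015,-0.005,0,0,0,1],[0,0.02,-0.006,0,0,0,1],[0,0.025,-0.007,0,0,0,1],[0,0.03,-0.008,0,0,0,1],[0,0.035,-0.008,0,0,0,1],[0,0.04,-0.008,0,0,0,1],[0,0.045,-0.008,0,0,0,1],[0,0.05,-0.008,0,0,0,1],[0,0.055,-0.008,0,0,0,1],[0,0.06,-0.008,0,0,0,1]]]}}

```text
t: 10.2
position: [607.3, -115.1, 200.2]
tcp_rot: [0.995, -0.098, -0.0, 0.0]
force: [-0.2, -0.5, -0.5]
gripper_width: 0.1
finger_force: 0.0
```

```bash
python3 - <<'E'
from h import *
S=env.get_image("side");T=env.get_image("top")
cv2.imwrite("pics/g.png",np.hstack([cv2.resize(T[150:300,280:405],(400,480)),cv2.resize(S[180:330,210:335],(400,480))])[:,:,::-1])
d=env.get_obs()["position"]-[607,-112.8,0];print(d[:2]@[.981,-.196],d[:2]@[.196,.981],d[2],env.get_obs()["force"])
E
```

```text
0.7865170462533149 -2.5560762648990414 200.1958018502573 [-0.31481687  0.62412546 -0.56257887]
```

View pics/g.png

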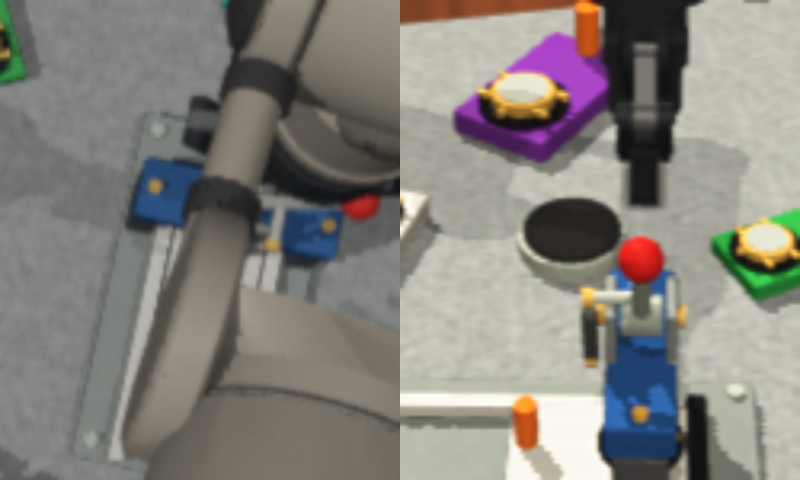

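The knob has snapped over to the right, at (640,260) in the side crop and (362,207) in the top crop, and the contact force is zero. I'll back away left and up, then measure the lock and the tray.

Call:
{"name": "apply_moves", "arguments": {"series": [[[0,-0.01,0,0,0,0,1],[0,-0.025,-0.01,0,0,0,1],[0,-0.045,-0.03,0,0,0,1],[0,-0.07,-0.055,0,0,0,1],[0,-0.095,-0.08,0,0,0,1],[0,-0.12,-0.1,0,0,0,1],[0,-0.15,-0.11,0,0,0,1],[0,-0.18,-0.11,0,0,0,1],[0,-0.2,-0.11,0,0,0,1],[0,-0.2,-0.11,0,0,0,1],[0,-0.2,-0.11,0,0,0,1]]]}}

```text
t: 11.22
position: [646.4, 84.4, 310.8]
tcp_rot: [0.995, -0.097, 0.0, 0.0]
force: [-0.3, -0.7, 0.4]
gripper_width: 0.4
finger_force: 0.0
```

```bash
python3 - <<'E'
from h import *
S=env.get_image("side");T=env.get_image("top")
a=blobs(S,*RED,(240,200,340,300));b=blobs(T,*RED,(350,180,410,250)); print(a,b)
if a and b:
    p,e=tri(a[0][0],b[0][0]); d=p-[607,-112.8,0];print("knob",d[:2]@[.981,-.196],d[:2]@[.196,.981],d[2],e)
for c,s in blobs(S,*ORG,(230,295,260,335)): d=plane("side",*c,41)[:2]-[607,-112.8]; print("post",s,d@[.981,-.196],d@[.196,.981])
print(env.get_obs()["position"],env.get_obs()["force"])
cv2.imwrite("pics/h.png",np.vstack([S[200:420],T[100:330]])[:,:,::-1])
E
```

```text
[(array([284.75362319, 265.13768116]), array([279, 259,  13,  14, 138]))] [(array([392.04166667, 212.14583333]), array([387, 207,  11,  11,  96]))]
knob -0.9609024178343618 -52.306425703656245 196.60733095060252 1.0602689941341552
post [245 307   8  13  74] -64.69853031220686 -0.5498377641305124
[646.41680536  81.97863028 310.60471704] [ 0.1761025  -0.0280802  -0.28162651]
```

View pics/h.png

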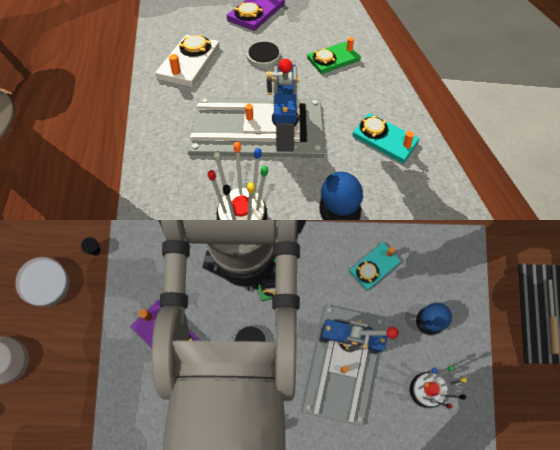

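The knob measures y = -52 mm and 197 mm high, which matches locked. The post is at x = -64.7 mm, which matches home. The bystanders stand where they were and the robot touches nothing.

```bash
python3 -c "
from cell import env
print(env.sign_off())"
```

```text
the job is handed in; nothing more can be done
None
```

The job is handed in: the tray is fully home against the stop, the lever is snapped into lock on the right, and the screwdriver stand, ball and cushion were left where they stood, in about 11 s of robot time.

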